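# Hold a handheld unit in the slot of a shielded test box

## Robot

A 6-joint arm with a two-finger parallel gripper is mounted at the origin on the work surface. World frame = base frame: x ahead of the robot, y to its left, z up, the work surface at z = 0. Lengths are in mm, angles in degrees, forces in N, time in s.
With the tool pointing down it reaches from about 250 to 800 mm from the base axis. Payload 3.9 kg.
Tool frame: the origin (TCP) lies midway between the tips of the shut fingers; the grasp point (between the pads) lies 19 mm behind it; z points along the fingers, y is the line along which they close (so a half turn about z gives the same grasp; the last joint's range is limited). The gripper opens to 85 mm and grips with 20 to 120 N. Pads are 22 mm wide; open, the fingers measure 114 mm over their backs; the gripper's body (76 mm by 85 mm) begins 54 mm behind the grasp point. The pads swing forward as they close: fully open they stand 13 mm farther back than shut.
Start: joints at [77.006, 14.897, -7.913, 67.191, 0, 90], TCP at [118.048, 511.547, 231.304] pointing down, gripper open.
Joint ranges: [-159.42, 159.42], [-47.68, 98.78], [-73.54, 78.23], [-108.79, 121.32], [-90, 84.71], [-180, 180]. Speed limits (degrees/s): [147.25, 147.25, 180, 180, 180, 180].

## Interface

Orientations are given as a 3x3 rotation matrix whose columns are the frame's x, y, z axes.
In Python, from rig import env gives the robot as it stands.
- The arm moves only by the tool play_rows, never from a script. Its arguments are lists of equal length, an entry for each row: "offset": the shift along the tool's x, y, z normalised to -1 to 1, where 1 is 600 mm, a list of three; "angular": the turn, a rotation vector about the tool's x, y, z normalised to -1 to 1, where 1 is 60 degrees, a list of three. A call has 1 to 10 rows; each row is the pose to reach, as a shift and turn from the pose commanded when the call began, along the tool's axes at that moment; what a row does not reach only later rows make up. A row lasts 1/10 s, in which the tool goes at most 50 mm and 8.59 degrees, less where a joint would pass 70% of its speed; a pose out of reach is approached as far as the arm can. A call with a number of a shift or a turn outside -1 to 1 is refused whole. A call with a gripper value outside its range is refused whole. "hand" is the opening, from -1 (shut) to 1 (fully open), set as the call begins (left out, the last holds). The fingers move at their own pace and stop on an object; "squeeze" is the grip in N (left out, the last holds). Time passes only in rows, so rows that repeat a pose let the fingers close. It gives the time, the measured TCP pose, the force, the opening and the grip force at its end, in the units of the state.
- env.get_obs(): the state, without advancing time (a new reading comes with each control period).
- env.capture(name): name is "scene" or "top"; returns the picture (400x640x3 uint8, red, green, blue); there is no depth.
- env.camera_model(name): a dict with "intrinsics" (3x3 intrinsics, pixels), "k1" (the pictures are not rectified: a ray, as slopes to the right and down, at radius r is drawn at 1 + k1 r^2 times it, then the intrinsics apply), "pose" (4x4, takes a point from camera to world coordinates). Camera axes: x right, y up, looking along -z (the intrinsics and any distortion apply to the point x, -y, -z); pixel columns grow to the right and rows downward; lengths in mm; the calibration is good to about 2 mm. A picture is of the moment at which its call begins. camera_model takes no time and is no camera call.
- env.job_done(): hands the job in; it is judged then, once.
Trained networks look in the newest picture that a camera, given by its name, has taken for a name from the list of things; names that differ only in an ending like _2 or _b are one class to them, and where a whole thing is asked for, a point or a joint stands for the part that bears it (a point fixed in the world has none). Each returns a list of dicts, best first, with "confidence" (0 to 1); they miss things now and then, are a little off and sometimes report something else, mostly with a low value. They report only what shows in the picture. A call takes as long as a camera call. They do not tell look-alikes from the thing itself.
- env.find_in(camera, thing): "extent" ([left, top, right, bottom] in pixels, round what is visible of it).
- env.silhouettes(camera, thing): "pixels" (400x640 bool, what is visible of it) and "extent" ([left, top, right, bottom] in pixels, round what is visible of it).
- env.mark_of(camera, thing): "point" ([column, row] in pixels: a listed point, or the origin of a listed thing).
The state is a dict: "time": time; "joint_positions": joint angles; "dq": joint speeds; "joint_torque": joint torques, N m; "tcp_pos": TCP position; "tool_rot": TCP orientation; "ft_force": force on the tool from outside, world axes, zero at the start; "wrist_torque": the same for the moment, N m; "opening": opening from 0.0 (shut) to 1.0 (fully open); "gripper_force": force on a finger pad.
Only numpy, scipy, OpenCV 4.12 (cv2) and the standard library are available. Lean on these libraries where they do the work, as an engineer would, in place of code of your own. Each camera call takes 0.05 s, during which the arm holds its last target. There are 200 camera calls.

## Task

The slot in the top of the black test box is blocked by an orange parts cup: first clear it by nesting the orange cup, upright and all the way down, in the yellow cup on the bench, and let go of it. Then take the white handheld unit out of its blue rack, pass it upright, foot first, down through the slot until its blue stripe is level with the top of the box, and finish while still holding it there, still and hanging in the gripper. Leave the screwdriver, the bottle and the mouse alone.

Things in the scene. Friction and masses are not known exactly. Their poses are not given: they have to be found in the camera images.
- test_box: Black shielded test box fixed to the bench, 180 x 180 mm and 130 mm high, hollow. Origin: centre of its underside, on the bench; z up, x along the slot. Its place and yaw vary. The inner floor lies 124 mm below the top.
- slot (a point): Centre of the slot mouth, in the plane of the box's top (130 mm above the bench). The slot, outlined in yellow, goes right through the 10 mm thick top: 64 mm along x, 16 mm along y; its upper 3 mm is flared by 3 mm on every side as a lead-in. Axes as the box: x along the slot, y across it, z up.
- rack: Blue rack fixed to the bench, 96 (x) x 56 (y) x 30 (z) mm, with one upright pocket 64 (x) x 18 (y) mm, its floor 8 mm above the bench. Origin: centre of its underside. The rack stands on one side of the box (left or right, varies) and the yellow cup on the other.
- unit: White handheld unit, 60 wide (x) x 14 thick (y) x 120 mm tall (z), about 0.14 kg (varies), standing upright in the rack pocket, so 98 mm of it stand out of the rack. Origin: centre of its foot; z points up along it. Grip it across its 14 mm thickness near the top; either way round in the slot is fine.
- unit_stripe (a point): Centre of the unit at the middle of its blue stripe (8 mm tall), 55 mm above the foot; axes as the unit.
- unit_top (a point): Centre of the unit's top end, 120 mm above the foot; axes as the unit.
- loose_cup: Empty orange parts cup standing upright on the box's top over the slot, about 35 g. 62 mm tall; foot 38 mm across, tapering out to 51 mm at 36 mm height, then a shoulder and a straight band 58 mm across from 36 mm up to the rim; walls 2.5 mm. Origin: centre of its underside; z up. Grip it across the band from above.
- bench_cup: Empty yellow parts cup of the same shape and size, about 60 g, standing upright on the bench. Its mouth is 53 mm across. Origin: centre of its underside; z up. A cup nested in it rests with its shoulder on this cup's rim, 26 mm higher than this cup.
- screwdriver: Loose screwdriver lying crosswise on the bench beyond the box, not to be disturbed. Its origin is the middle of its underside.
- flux_bottle: Small white bottle with a red cap, 40 mm across, 85 mm tall, beyond the box on the left; not to be disturbed. Origin: centre of its underside.
- mouse: Black computer mouse, 100 x 58 x 24 mm, beyond the box on the right; not to be disturbed. Origin: centre of its underside.
Things that resemble listed ones, but are neither listed nor needed, are in the scene too. Of the things that look like the unit, the largest one is meant.

How it is judged (in metres and radians):
On the way, in this order (a step that is already met when the one before it is completed fails the run):
1. the orange cup is nested in the yellow cup, upright and fully down, and let go (horizontal distance between loose_cup and bench_cup below 0.005 m and z of loose_cup in the frame of bench_cup between 0.02 and 0.03 m and angle between loose_cup's own z axis and vertical below 0.12 rad and contact force between the fingers and loose_cup below 0.05 N), for 0.2 s.
2. the foot of the unit has gone through the slot (horizontal distance between unit and slot below 0.008 m and z of unit in the frame of slot below -0.012 m and contact force between the fingers and unit above 1 N), for 0.1 s.
At the end, for the whole second after the job is handed in: Unit upright (0.1 rad), still and gripped (over 2 N), stripe within 8 mm of the box top level and 5 mm of the slot centre; orange cup nested in the yellow one (within 5 mm of centre, 20 to 30 mm above its underside), which stands on the bench; both let go (z of unit_stripe in the frame of slot between -0.008 and 0.008 m and horizontal distance between unit_stripe and slot below 0.005 m and angle between each of unit, bench_cup's own z axis and vertical below 0.1 rad and z of unit in the frame of slot below -0.04 m and linear speed of unit below 0.02 m/s and contact force between the fingers and unit above 2 N and horizontal distance between loose_cup and bench_cup below 0.005 m and z of loose_cup in the frame of bench_cup between 0.02 and 0.03 m and height (world z) of bench_cup below 0.005 m and contact force between the arm and bench_cup below 0.05 N and contact force between the fingers and loose_cup below 0.05 N); the arm keeps its last pose, push and grip.
It fails at once if the screwdriver is disturbed (moved over 25 mm) (distance of screwdriver from where it was at the start of the episode above 0.025 m).
It fails at once if the bottle is disturbed (moved over 25 mm) (distance of flux_bottle from where it was at the start of the episode above 0.025 m).
It fails at once if the mouse is disturbed (moved over 25 mm) (distance of mouse from where it was at the start of the episode above 0.025 m).
It also fails if it takes over 61 s, if anything falls off the work surface, if the arm or the gripper's body presses on something with over 40 N, if the wrist force passes 120 N, or if a joint passes its speed limit or range.

## Working session

There is one attempt and no reset: what is moved stays moved. The work goes in short steps, Python scripts to look and compute and a tool call to move; the robot and the scene stay as the last step left them, time stands still between calls to the robot, and variables do not carry over. Pictures are saved under pics/ and viewed, at most 11 in all, crops included, and the job is handed in when it is done.

Besides the shell and the picture viewer there is one more tool, called after "Call:" as name(argument=value, ...) on one line, values as JSON. play_rows: Moves the arm, as the interface text tells. Its arguments: {"type":"object","properties":{"offset":{"type":"array","items":{"type":"array","items":{"type":"number","minimum":-1,"maximum":1}}},"angular":{"type":"array","items":{"type":"array","items":{"type":"number","minimum":-1,"maximum":1}}},"hand":{"type":"number"},"squeeze":{"type":"number"}},"required":["offset","angular"]}

```bash
ls; mkdir -p pics
cat > h.py <<'E'
import numpy as np, cv2
from rig import env
def save(c,n):
    im=env.capture(c); cv2.imwrite(f'pics/{n}.png',im[:,:,::-1]); return im
def ray(c,px):
    m=env.camera_model(c);K=np.array(m['intrinsics']);P=np.array(m['pose']);k=m['k1']
    d=np.array([(px[0]-K[0,2])/K[0,0],(px[1]-K[1,2])/K[1,1]]);u=d.copy()
    for _ in range(30):u=d/(1+k*(u@u))
    v=P[:3,:3]@np.array([u[0],-u[1],-1]);return P[:3,3],v/np.linalg.norm(v)
def atz(c,px,z):
    o,v=ray(c,px);return o+v*(z-o[2])/v[2]
def tri(a,b):
    (o1,v1),(o2,v2)=ray(*a),ray(*b)
    s=np.linalg.lstsq(np.c_[v1,-v2],o2-o1,rcond=None)[0]
    p,q=o1+s[0]*v1,o2+s[1]*v2;return (p+q)/2,np.linalg.norm(p-q)
def proj(c,X):
    m=env.camera_model(c);K=np.array(m['intrinsics']);P=np.array(m['pose'])
    p=P[:3,:3].T@(np.asarray(X,float)-P[:3,3]);u=np.array([p[0],-p[1]])/-p[2]
    u=u*(1+m['k1']*(u@u));return K[:2,:2]@u+K[:2,2]
E
python3 - <<'E'
from h import *
np.set_printoptions(precision=1,suppress=True)
for c in('scene','top'):
    save(c,c+'0')
    m=env.camera_model(c);print(c,np.array(m['pose']),m['k1'],np.array(m['intrinsics']))
    for t in('test_box','slot','rack','unit','unit_stripe','unit_top','loose_cup','bench_cup','screwdriver','flux_bottle','mouse'):
        print(c,t,[(np.round(d['point'],1),round(d['confidence'],2)) for d in env.mark_of(c,t)])
print(env.get_obs())
E
```

```text
pics
scene [[  -0.    -0.7    0.7 1197.5]
 [   1.    -0.     0.    55.5]
 [   0.     0.7    0.7  770.3]
 [   0.     0.     0.     1. ]] -0.05417418564314617 [[401.7   0.  316.7]
 [  0.  401.7 196.8]
 [  0.    0.    1. ]]
scene test_box [(array([303.6, 237.1]), 0.95)]
scene slot [(array([305.6, 194.6]), 0.78)]
scene rack [(array([406.4, 199.3]), 0.84)]
scene unit [(array([365.3, 197.5]), 0.78), (array([441. , 183.7]), 0.67), (array([407. , 200.6]), 0.62)]
scene unit_stripe [(array([412. , 179.5]), 0.96), (array([442.2, 173.7]), 0.54), (array([367.8, 189.7]), 0.51), (array([417.1, 158.9]), 0.39)]
scene unit_top [(array([370.7, 176.4]), 0.71), (array([449.5, 161.6]), 0.61), (array([301.3, 201.5]), 0.58)]
scene loose_cup [(array([301.9, 201.7]), 0.83)]
scene bench_cup [(array([175.1, 195.1]), 0.59), (array([303.2, 195.6]), 0.17)]
scene screwdriver [(array([274.2, 300. ]), 0.94)]
scene flux_bottle [(array([385.1, 267.5]), 0.73)]
scene mouse [(array([185.7, 272.2]), 0.96), (array([274.6, 299.8]), 0.59)]
top [[   0.     1.    -0.2  380. ]
 [  -1.     0.     0.    40.8]
 [   0.     0.2    1.
[... 594 characters left out ...]
([331. , 200.4]), 0.9), (array([465.1, 268.6]), 0.25)]
top bench_cup [(array([465., 267.]), 0.96)]
top screwdriver [(array([351.2, 153.4]), 0.85)]
top flux_bottle [(array([259.4, 179.4]), 0.51)]
top mouse [(array([430.8, 176.1]), 0.73)]
{'time': 1.2, 'joint_positions': array([77. , 14.9, -7.9, 67.2, -0. , 90. ]), 'dq': array([ 0.1,  0.1,  0. ,  0. ,  0. , -0.1]), 'joint_torque': array([  0. , -40.6,  25.4,   0. ,   0. ,   0. ]), 'tcp_pos': array([118. , 511.6, 231.3]), 'tool_rot': array([[-1. ,  0.2,  0. ],
       [ 0.2,  1. ,  0. ],
       [-0. ,  0. , -1. ]]), 'ft_force': array([-0. ,  0.3,  0.2]), 'wrist_torque': array([-0.,  0., -0.]), 'gripper_force': 0.0, 'opening': 1.0015508976672192}
```

View pics/scene0.png

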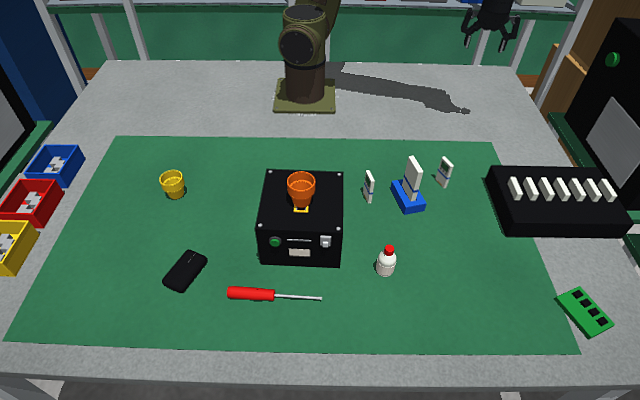

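View pics/top0.png

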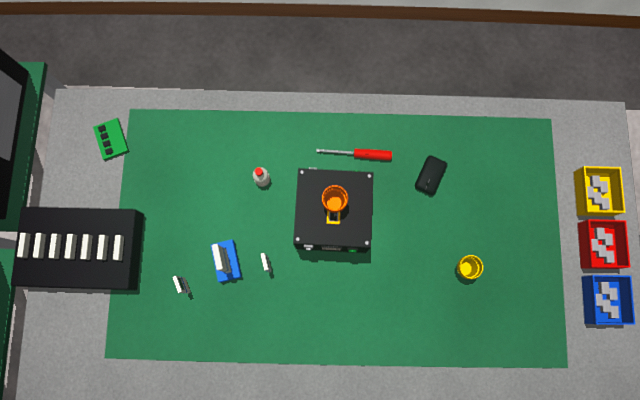

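The scene view shows unit-like objects at (369,187), (414,175) and (445,172). In the top view they are at (266,264), (222,257) and (180,286). The one at (414,175) / (222,257) stands in the blue rack and is the largest, so that is the one meant. I'll confirm it in one crop and measure.

```bash
python3 - <<'E'
import cv2,numpy as np
s=cv2.imread('pics/scene0.png');t=cv2.imread('pics/top0.png')
a=cv2.resize(s[145:225,345:465],None,fx=4,fy=4,interpolation=cv2.INTER_CUBIC)
b=cv2.resize(t[230:300,165:285],None,fx=4,fy=4,interpolation=cv2.INTER_CUBIC)
cv2.imwrite('pics/c1.png',np.vstack([a,b])[:600])
a=cv2.resize(s[160:270,250:350],None,fx=4,fy=4,interpolation=cv2.INTER_CUBIC)
b=cv2.resize(t[160:270,285:385],None,fx=4,fy=4,interpolation=cv2.INTER_CUBIC)
cv2.imwrite('pics/c2.png',np.hstack([a,b]))
E
python3 - <<'E'
from h import *
np.set_printoptions(precision=1,suppress=True)
for c in('scene','top'):
    im=env.capture(c)
    for t in('loose_cup','bench_cup','unit','rack','test_box'):
        for d in env.silhouettes(c,t)[:3]:
            p=d['pixels'].astype(np.uint8);ys,xs=np.nonzero(p)
            print(c,t,round(d['confidence'],2),np.array(d['extent']),p.sum(),cv2.minAreaRect(np.c_[xs,ys].astype(np.float32)))
            np.save(f'sil_{c}_{t}_{int(d["extent"][0])}.npy',p)
E
```

```text
scene loose_cup 0.82 [287.2 174.  312.3 206.8] 786 ((300.5, 188.5), (35.0, 27.0), 90.0)
scene bench_cup 0.71 [160.1 173.3 185.5 199. ] 530 ((171.5, 184.5), (27.0, 23.0), 90.0)
scene bench_cup 0.3 [403.7 153.9 423.1 197. ] 651 ((412.20501708984375, 177.778076171875), (18.288576126098633, 44.29732894897461), 12.994616508483887)
scene unit 0.68 [435.4 159.4 450.  185.6] 301 ((443.67889404296875, 170.90367126464844), (13.122220993041992, 26.81913948059082), 16.699243545532227)
scene unit 0.59 [403.5 158.9 424.6 204.1] 652 ((412.6600036621094, 177.62001037597656), (19.051300048828125, 44.631919860839844), 10.30484676361084)
scene unit 0.59 [362.5 172.6 375.5 203.9] 264 ((368.079345703125, 186.54830932617188), (9.88241195678711, 30.975967407226562), 4.763641834259033)
scene rack 0.39 [402.4 160.3 425.1 205.3] 632 ((412.3876037597656, 177.82022094726562), (18.213621139526367, 44.29732894897461), 12.994616508483887)
scene test_box 0.83 [257.1 172.1 343.9 269.3] 7218 ((298.4852600097656, 217.71383666992188), (88.27300262451172, 96.90357208251953), 1.818302869796753)
top loose_cup 0.9 [321.4 1
[... 266 characters left out ...]
5770874023438, 258.2884216308594), (28.829069137573242, 12.551430702209473), 78.69007110595703)
top bench_cup 0.7 [460.  256.7 483.2 278.4] 481 ((469.5, 266.0), (22.0, 25.0), 90.0)
top unit 0.68 [173.9 276.6 194.  295.2] 207 ((180.69830322265625, 284.1293029785156), (20.22119140625, 11.94888687133789), 66.80140686035156)
top unit 0.54 [210.3 242.7 231.1 273.6] 376 ((221.076904296875, 257.8846130371094), (30.397998809814453, 13.924243927001953), 78.69007110595703)
top rack 0.65 [219.3 238.9 241.5 280.5] 491 ((228.5, 260.5), (41.0, 21.0), 90.0)
top test_box 0.88 [293.6 166.7 374.  251.6] 5611 ((333.01373291015625, 209.77357482910156), (78.40159606933594, 81.21460723876953), 3.4682295322418213)
```

View pics/c1.png

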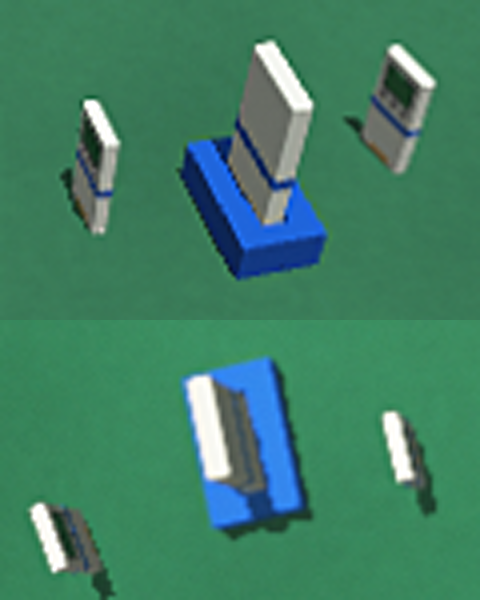

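View pics/c2.png

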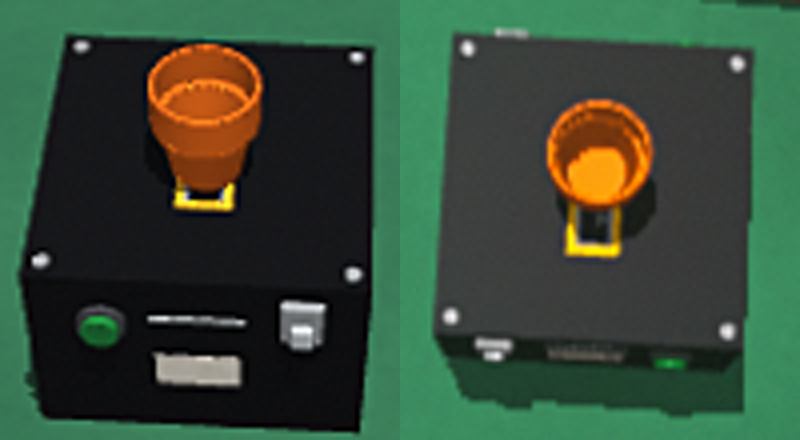

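The enlarged crop confirms the racked unit is clearly larger than both look-alikes beside it. Its stripe is at about (412,187) in the scene view. The box crop shows the cup over the slot, with the slot long axis roughly along world x. Next I fit models to both views.

```bash
cat > fit.py <<'E'
from h import *
from scipy.optimize import minimize
S=8
def up(im,b):
    x0,y0,x1,y1=b;return cv2.resize(im[y0:y1,x0:x1],None,fx=S,fy=S,interpolation=cv2.INTER_CUBIC)
def hullmask(c,parts,b):
    m=np.zeros(((b[3]-b[1])*S,(b[2]-b[0])*S),np.uint8)
    for P in parts:
        q=np.array([(proj(c,p)-[b[0]-.5,b[1]-.5])*S-.5 for p in P])
        cv2.fillConvexPoly(m,cv2.convexHull(np.round(q*16).astype(np.int32)),1,shift=4)
    return m
def biggest(m):
    m=cv2.morphologyEx(m.astype(np.uint8),cv2.MORPH_CLOSE,np.ones((9,9),np.uint8))
    cs,_=cv2.findContours(m,cv2.RETR_EXTERNAL,cv2.CHAIN_APPROX_NONE)
    k=max(cs,key=cv2.contourArea);o=np.zeros_like(m);cv2.drawContours(o,[k],-1,1,-1);return o
def circ(p,r,z):
    a=np.linspace(0,2*np.pi,40,endpoint=False);return np.c_[p[0]+r*np.cos(a),p[1]+r*np.sin(a),np.full(40,p[2]+z)]
def cup(p): return [np.r_[circ(p,19,0),circ(p,25.5,36)],np.r_[circ(p,29,36),circ(p,29,62)]]
def cuboid(p,sx,sy,z0,z1):
    c,s=np.cos(p[3]),np.sin(p[3])
    return np.array([[p[0]+c*x-s*y,p[1]+s*x+c*y,p[2]+z] for x in(-sx/2,sx/2) for y in(-sy/2,sy/2) for z in(z0,z1)])
def fit(model,views,x0,steps):
    def cost(x):
        t=0
        for c,m,b in views:
            h=hullmask(c,model(x),b);t+=1-(h&m).sum()/(h|m).sum()
        return t
    sim=np.vstack([x0]+[np.array(x0)+np.eye(len(x0))[i]*s for i,s in enumerate(steps)])
    r=minimize(cost,x0,method='Nelder-Mead',options=dict(initial_simplex=sim,xatol=.05,fatol=1e-5,maxiter=400));return r.x,r.fun
E
cat > m.py <<'E'
from fit import *
np.set_printoptions(precision=2,suppress=True)
I={c:cv2.imread(f'pics/{c}0.png') for c in('scene','top')}
hsv=lambda u:[a.astype(int) for a in cv2.split(cv2.cvtColor(u,cv2.COLOR_BGR2HSV))]
def mk(c,b,f): return (c,biggest(f(*hsv(up(I[c],b)))),b)
org=lambda h,s,v:(h>3)&(h<19)&(s>150)&(v>60)
yel=lambda h,s,v:(h>20)&(h<34)&(s>130)&(v>70)
whi=lambda h,s,v:(s<75)&(v>90)
blu=lambda h,s,v:(h>100)&(h<125)&(s>140)&(v>70)
vo=[mk('scene',(275,160,330,215),org),mk('top',(310,170,360,225),org)]
p0,e=tri(('scene',(301.9,201.7)),('top',(331,200.4)));print('loose0',p0,e)
print('loose',*fit(cup,vo,p0,[8,8,8]))
vy=[mk('scene',(150,160,195,210),yel),mk('top',(450,245,495,290),yel)]
p0,e=tri(('scene',(175.1,195.1)),('top',(465,267)));print('bench0',p0,e)
print('bench',*fit(cup,vy,p0,[8,8,8]))
vu=[mk('scene',(395,148,430,215),lambda h,s,v:whi(h,s,v)),mk('top',(205,235,240,285),whi)]
r0=atz('top',(228.9,261.7),0);print('rack0',r0)
for yaw in(0.,.2,-.2):
    vr=[('top',biggest(blu(*hsv(up(I['top'],(205,230,250,290))))|vu[1][1][0:0].any()),(205,230,250,290))]
    print('unit',*fit(lambda p:[cuboid(p,60,14,22,120)],vu,[r0[0],r0[1],8,yaw],[8,8,5,.15]))
def anym(c,b): return (c,biggest((lambda h,s,v:blu(h,s,v)|whi(h,s,v))(*hsv(up(I[c],b)))),b)
vr=[anym('scene',(385,145,435,225)),anym('top',(205,230,250,290))]
for yaw in(.0,.2,-.2):
    print('rack+unit',*fit(lambda p:[cuboid(p[:4],96,56,0,30),cuboid([p[4],p[5],8,p[3]],60,14,0,120)],vr,[r0[0],r0[1],0,yaw,r0[0],r0[1]],[8,8,5,.15,8,8]))
# screws
P={}
for c,pts in {'scene':[(270.5,171.5),(339.5,174.5),(260,225),(338.5,228.5)],'top':[(367,239+3.5),(297.5,239),(369.5,176),(302,172)]}.items():
    L=[]
    for x,y in pts:
        x,y=int(x),int(y);g=cv2.resize(I[c][y-5:y+6,x-5:x+6],None,fx=S,fy=S,interpolation=cv2.INTER_CUBIC).astype(float).min(2)
        w=np.clip(g-110,0,None);yy,xx=np.mgrid[:g.shape[0],:g.shape[1]]
        L.append((x-5-.5+((w*xx).sum()/w.sum()+.5)/S,y-5-.5+((w*yy).sum()/w.sum()+.5)/S))
    P[c]=L;print(c,np.array(L))
# scene order: (-y,-x),(+y,-x),(-y,+x),(+y,+x)
T=[]
for a,b in zip(P['scene'],P['top']):
    p,e=tri(('scene',a),('top',b));T.append(p);print('screw',p,e)
T=np.array(T);d=(T[2]-T[0])+(T[3]-T[1]);print('box',T.mean(0),np.degrees(np.arctan2(d[1],d[0])),[np.linalg.norm(T[i]-T[j]) for i,j in((0,1),(2,3),(0,2),(1,3))])
for c in('scene','top'): print(c,'screw mean at z130',np.mean([atz(c,q,131) for q in P[c]],0))
E
python3 m.py
```

```text
loose0 [616.56  21.14 134.14] 4.418417413167044Traceback (most recent call last):
  File "m.py", line 12, in <module>
    print('loose',*fit(cup,vo,p0,[8,8,8]))
                   ~~~^^^^^^^^^^^^^^^^^^^
  File "fit.py", line 29, in fit
    r=minimize(cost,x0,method='Nelder-Mead',options=dict(initial_simplex=sim,xatol=.05,fatol=1e-5,maxiter=400));return r.x,r.fun
    res = _minimize_neldermead(fun, x0, args, callback, bounds=bounds,
                               **options)
    fxr = func(xr)
    fx = function(np.copy(x), *(wrapper_args + args))
  File "fit.py", line 26, in cost
    h=hullmask(c,model(x),b);t+=1-(h&m).sum()/(h|m).sum()
  File "fit.py", line 9, in hullmask
    q=np.array([(proj(c,p)-[b[0]-.5,b[1]-.5])*S-.5 for p in P])
                 ~~~~^^^^^
  File "h.py", line 17, in proj
    m=env.camera_model(c);K=np.array(m['intrinsics']);P=np.array(m['pose'])
ValueError: time passes only in moves, steps and waits
```

```bash
sed -i "s/^from rig import env/from rig import env\nimport functools\n@functools.cache\ndef cam(c): return env.camera_model(c)/; s/m=env.camera_model(c)/m=cam(c)/" h.py; time python3 m.py
```

```text
loose0 [616.56  21.14 134.14] 4.418417413167044
loose [611.37  16.98 131.88] 0.04386569339834112
bench0 [ 478.42 -326.06   -0.2 ] 1.0395142215767852
bench [ 475.37 -323.07    1.89] 0.05905222933040688
rack0 [478.3  279.45   0.  ]
unit [479.98 283.96   9.01   0.27] 0.42906091675198754
unit [480.15 283.72   9.98   0.27] 0.42951048389988333
unit [479.92 283.9    9.32   0.27] 0.4285287625722478
rack+unit [479.43 285.09   1.3    0.26 480.04 284.87] 0.054372601248608765
rack+unit [479.46 285.33   0.39   0.26 478.95 284.99] 0.05865047085918462
rack+unit [479.68 284.82   1.52   0.26 479.49 284.89] 0.05487097864253587
scene [[269.86 171.06]
 [338.73 173.76]
 [259.5  224.62]
 [337.93 228.06]]
top [[366.37 242.4 ]
 [297.24 238.62]
 [368.86 175.44]
 [301.47 171.64]]
screw [519.91 -59.9  131.57] 0.782888007067764
screw [524.98  99.69 131.53] 0.5357535709828961
screw [679.72 -65.3  131.42] 0.033792982000463885
screw [685.07  94.88 131.61] 0.2855290820005598
box [602.42  17.34 131.53] -1.827895425779446 [np.float64(159.67197520095274), np.float64(160.27433341242616), np.float64(159.90344563678343), np.float64(160.1654556422238)]
scene screw mean at z130 [601.92  17.51 131.  ]
top screw mean at z130 [602.53  17.14 131.  ]
real	0m5.778s
user	0m6.202s
sys	0m0.346s
```

```bash
cat > go.py <<'E'
import sys,numpy as np
from rig import env
from scipy.spatial.transform import Rotation as R
# target x y z phi(deg: direction of tool y, ccw from world +y), tool down
x,y,z,phi=map(float,sys.argv[1:5]);o=env.get_obs()
T=np.array(o['tool_rot']);c,s=np.cos(np.radians(phi)),np.sin(np.radians(phi))
G=np.array([[-c,-s,0],[-s,c,0],[0,0,-1.]])
d=T.T@(np.array([x,y,z])-o['tcp_pos']);w=R.from_matrix(T.T@G).as_rotvec(degrees=True)
print('offset',np.round(d/600,4),'ang',np.round(w/60,4),'mm',np.linalg.norm(d).round(1))
print(o['time'],np.round(o['tcp_pos'],1),np.round(o['joint_positions'],1),np.round(o['ft_force'],1),o['opening'],o['gripper_force'])
E
python3 go.py 611.4 17 245 -1.8
```

```text
offset [-0.9865 -0.6182 -0.0228] ang [ 0.      0.     -0.1866] mm 698.7
1.8 [118.1 511.5 231.3] [77.  14.9 -7.9 67.2 -0.  90. ] [ 0.3 -0.1 -0.5] 0.9985477562887743 0.0
```

Call:
play_rows(offset=[[-0.9865,-0.6182,-0.0228],[-0.9865,-0.6182,-0.0228],[-0.9865,-0.6182,-0.0228],[-0.9865,-0.6182,-0.0228],[-0.9865,-0.6182,-0.0228],[-0.9865,-0.6182,-0.0228],[-0.9865,-0.6182,-0.0228],[-0.9865,-0.6182,-0.0228],[-0.9865,-0.6182,-0.0228],[-0.9865,-0.6182,-0.0228]], angular=[[0,0,-0.1866],[0,0,-0.1866],[0,0,-0.1866],[0,0,-0.1866],[0,0,-0.1866],[0,0,-0.1866],[0,0,-0.1866],[0,0,-0.1866],[0,0,-0.1866],[0,0,-0.1866]], hand=1)

```text
time: 2.8
tcp_pos: [470.2, 158.2, 241.3]
tool_rot: [[-1.0, 0.032, 0.001], [0.032, 1.0, 0.0], [-0.001, 0.001, -1.0]]
ft_force: [-0.4, 0.7, 0.1]
opening: 0.998
gripper_force: 0.0
```

```bash
python3 go.py 611.4 17 245 -1.8
```

```text
offset [-0.2426 -0.2277 -0.006 ] ang [ 0.0005  0.0006 -0.0002] mm 199.7
2.8 [470.2 158.2 241.3] [ 18.6  11.8 -10.6  67.6   0.   20.4] [-0.4  0.7  0.1] 0.998446872284404 0.0
```

Call:
play_rows(offset=[[-0.2426,-0.2277,-0.006],[-0.2426,-0.2277,-0.006],[-0.2426,-0.2277,-0.006],[-0.2426,-0.2277,-0.006],[-0.2426,-0.2277,-0.006],[-0.2426,-0.2277,-0.006]], angular=[[0,0,0],[0,0,0],[0,0,0],[0,0,0],[0,0,0],[0,0,0]])

```text
time: 3.4
tcp_pos: [610.5, 17.8, 243.9]
tool_rot: [[-0.999, 0.034, -0.001], [0.034, 0.999, 0.0], [0.001, 0.0, -1.0]]
ft_force: [0.2, -0.2, 0.8]
opening: 1.002
gripper_force: 0.0
```

```bash
python3 go.py 611.4 17 161 -1.8
```

```text
offset [-0.0017 -0.0013  0.1381] ang [ 0.0003 -0.0012 -0.0021] mm 82.9
3.4 [610.5  17.8 243.9] [ 1.7 23.3  6.4 73.2  0.   3.6] [ 0.2 -0.2  0.8] 1.0017527373928796 0.0
```

Call:
play_rows(offset=[[0,0,0.06],[0,0,0.12],[0,0,0.14],[0,0,0.14],[0,0,0.14]], angular=[[0,0,0],[0,0,0],[0,0,0],[0,0,0],[0,0,0]])

```text
time: 3.9
tcp_pos: [610.4, 19.5, 162.1]
tool_rot: [[-1.0, 0.03, 0.001], [0.03, 1.0, 0.0], [-0.001, 0.0, -1.0]]
ft_force: [0.7, -0.1, 0.4]
opening: 1.003
gripper_force: 0.0
```

Call:
play_rows(offset=[[0,0,0],[0,0,0],[0,0,0],[0,0,0],[0,0,0],[0,0,0]], angular=[[0,0,0],[0,0,0],[0,0,0],[0,0,0],[0,0,0],[0,0,0]], hand=-1, squeeze=25)

```text
time: 4.5
tcp_pos: [611.4, 18.9, 162.8]
tool_rot: [[-0.999, 0.032, 0.004], [0.032, 1.0, 0.0], [-0.004, 0.001, -1.0]]
ft_force: [-0.0, -0.3, 5.5]
opening: 0.677
gripper_force: 26.6
```

```bash
python3 go.py 611.4 17 161 -1.8
```

```text
offset [-0.     -0.0031  0.003 ] ang [ 0.0006  0.0035 -0.0001] mm 2.6
4.5 [611.4  18.9 162.8] [ 1.8 25.1 -2.9 61.8  0.   3.6] [-0.  -0.3  5.5] 0.677498206471412 26.550004994496703
```

Call:
play_rows(offset=[[0,0,-0.05],[0,0,-0.1],[0,0,-0.14],[0,0,-0.14],[0,0,-0.14]], angular=[[0,0,0],[0,0,0],[0,0,0],[0,0,0],[0,0,0]])

```text
time: 5.0
tcp_pos: [610.6, 18.7, 245.2]
tool_rot: [[-1.0, 0.032, 0.002], [0.032, 1.0, 0.0], [-0.002, 0.0, -1.0]]
ft_force: [-0.0, -0.4, -1.1]
opening: 0.678
gripper_force: 27.2
```

```bash
python3 go.py 475.4 -323.1 245 -1.8
```

```text
offset [ 2.073e-01 -5.765e-01 -1.000e-04] ang [ 0.0001  0.0017 -0.0001] mm 367.6
5.0 [610.6  18.7 245.2] [ 1.8 23.2  6.4 73.2 -0.   3.6] [-0.  -0.4 -1.1] 0.6779052229536054 27.157753268256783
```

Go over the yellow cup at this height, then compare cup positions in both views.

Call:
play_rows(offset=[[0.2073,-0.5765,0],[0.2073,-0.5765,0],[0.2073,-0.5765,0],[0.2073,-0.5765,0],[0.2073,-0.5765,0],[0.2073,-0.5765,0],[0.2073,-0.5765,0],[0.2073,-0.5765,0],[0.2073,-0.5765,0],[0.2073,-0.5765,0]], angular=[[0,0,0],[0,0,0],[0,0,0],[0,0,0],[0,0,0],[0,0,0],[0,0,0],[0,0,0],[0,0,0],[0,0,0]])

```text
time: 6.0
tcp_pos: [474.2, -322.7, 243.2]
tool_rot: [[-0.999, 0.032, -0.002], [0.032, 0.999, 0.002], [0.002, 0.002, -1.0]]
ft_force: [-0.2, 0.3, -0.5]
opening: 0.679
gripper_force: 27.2
```

```bash
cat > obs.py <<'E'
from h import *
import sys
def mean(n=6):
    L=[]
    for _ in range(n):
        env.capture('scene');o=env.get_obs();L.append(np.r_[o['tcp_pos'],o['ft_force']])
    return np.mean(L,0),np.std(L,0)
if __name__=='__main__':
    print(*[np.round(a,1) for a in mean()])
    n=sys.argv[1]
    a=save('scene','s'+n);b=save('top','t'+n)
    g=eval(sys.argv[2]);h=eval(sys.argv[3])
    A=cv2.resize(a[g[1]:g[3],g[0]:g[2]],None,fx=4,fy=4,interpolation=cv2.INTER_CUBIC)
    B=cv2.resize(b[h[1]:h[3],h[0]:h[2]],None,fx=4,fy=4,interpolation=cv2.INTER_CUBIC)
    H=max(len(A),len(B));P=lambda x:np.pad(x,((0,H-len(x)),(0,0),(0,0)))
    cv2.imwrite(f'pics/c{n}.png',np.hstack([P(A),P(B)])[:,:,::-1])
E
python3 obs.py 3 "(130,80,220,210)" "(440,200,530,300)"; python3 go.py 475.4 -323.1 245 -1.8
```

```text
[ 4.752e+02 -3.219e+02  2.441e+02  2.000e-01  1.000e-01 -4.000e-01] [0.3 0.1 0.4 0.8 0.4 0.2]
offset [-0.0001 -0.0013 -0.0005] ang [-0.      0.0001  0.0013] mm 0.8
6.4 [ 475.4 -322.3  244.7] [-34.1  19.5   0.7  71.2   0.  -32.4] [-0.  -1.  -0.6] 0.6787371969614314 27.21368344500661
```

View pics/c3.png

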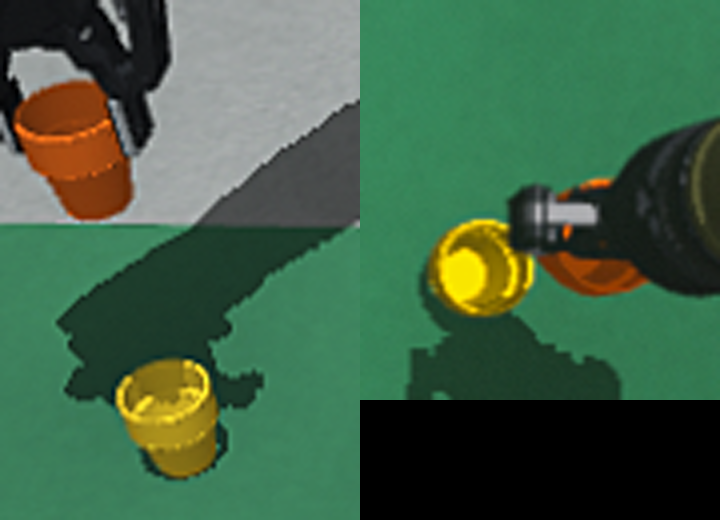

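Call:
play_rows(offset=[[0,-0.002,0.06],[0,-0.002,0.12],[0,-0.002,0.18],[0,-0.002,0.23],[0,-0.002,0.25],[0,-0.002,0.25],[0,-0.002,0.25]], angular=[[0,0,0],[0,0,0],[0,0,0],[0,0,0],[0,0,0],[0,0,0],[0,0,0]])

```text
time: 7.1
tcp_pos: [475.8, -324.7, 95.8]
tool_rot: [[-1.0, 0.031, 0.001], [0.031, 1.0, -0.001], [-0.002, -0.001, -1.0]]
ft_force: [0.3, 0.3, -1.0]
opening: 0.677
gripper_force: 27.2
```

```bash
python3 obs.py 4 "(130,130,220,210)" "(440,220,530,300)"; python3 go.py 475.4 -323.1 58.5 -1.8
```

```text
[ 4.761e+02 -3.250e+02  9.630e+01  5.000e-01 -1.000e-01 -1.000e-01] [0.3 0.2 0.3 0.4 0.6 0.4]
offset [-0.0001  0.0024  0.0613] ang [-0.0006  0.0009  0.    ] mm 36.8
7.5 [ 475.3 -324.5   95.3] [-34.3  24.8 -14.4  50.8  -0.  -32.5] [-1.1 -0.2 -0.4] 0.6792608125462298 27.214423175901175
```

View pics/c4.png

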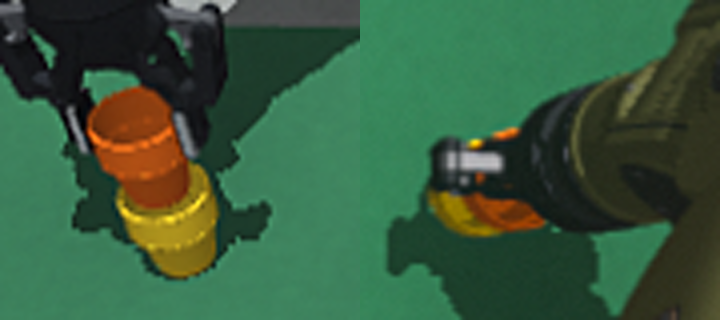

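```bash
cat > chk.py <<'E'
from fit import *
import sys
z=float(sys.argv[2]);b=(140,140,200,205)
I=cv2.imread(f'pics/s{sys.argv[1]}.png');h,s,v=[a.astype(int) for a in cv2.split(cv2.cvtColor(up(I,b),cv2.COLOR_BGR2HSV))]
o=((h>3)&(h<19)&(s>150)&(v>50)).astype(np.uint8)
y=((h>20)&(h<34)&(s>130)&(v>60)).astype(np.uint8)
def f(x):
    m=hullmask('scene',cup([x[0],x[1],z]),b);n=hullmask('scene',cup([475.4,-323.1,1.9]),b)
    k=o|((m>0)&(y==0)&(s<120)).astype(np.uint8)   # gripper over cup: ignore
    vis=(m>0)&~((n>0)&(y>0))
    return (vis^(k>0)).sum()/o.sum()
r=minimize(f,[475,-323],method='Nelder-Mead',options=dict(initial_simplex=[[475,-323],[483,-323],[475,-315]],xatol=.1));print(r.x,r.fun)
E
python3 chk.py 4 63.8; python3 chk.py 4 65.5
```

```text
[ 474.70081723 -324.41506124] 0.02563887725178048
[ 477.28121948 -323.22283936] 0.027035330261136713
```

Call:
play_rows(offset=[[0,0.0015,0.02],[0,0.0015,0.035],[0,0.0015,0.045],[0,0.0015,0.053],[0,0.0015,0.058],[0,0.0015,0.06],[0,0.0015,0.061]], angular=[[0,0,0],[0,0,0],[0,0,0],[0,0,0],[0,0,0],[0,0,0],[0,0,0]])

```text
time: 8.2
tcp_pos: [475.0, -323.2, 58.9]
tool_rot: [[-1.0, 0.031, 0.0], [0.031, 1.0, 0.0], [-0.0, 0.0, -1.0]]
ft_force: [-3.1, 1.2, 8.5]
opening: 0.674
gripper_force: 27.8
```

```bash
python3 go.py 475.4 -323.1 58.5 -1.8
```

```text
offset [-0.0007  0.0001  0.0006] ang [0.0004 0.0003 0.0001] mm 0.6
8.2 [ 475.  -323.2   58.9] [-34.2  26.7 -17.3  46.    0.  -32.5] [-3.1  1.2  8.5] 0.6735554269972064 27.834909092634916
```

Call:
play_rows(offset=[[0,0,0.0015],[0,0,0.0015],[0,0,0.0015],[0,0,0.0015]], angular=[[0,0,0],[0,0,0],[0,0,0],[0,0,0]])

```text
time: 8.6
tcp_pos: [475.0, -323.1, 58.8]
tool_rot: [[-1.0, 0.031, 0.001], [0.031, 1.0, 0.0], [-0.001, 0.0, -1.0]]
ft_force: [-2.6, 2.7, 10.1]
opening: 0.676
gripper_force: 28.0
```

Call:
play_rows(offset=[[0,0,0],[0,0,0],[0,0,0],[0,0,0],[0,0,0]], angular=[[0,0,0],[0,0,0],[0,0,0],[0,0,0],[0,0,0]], hand=1)

```text
time: 9.1
tcp_pos: [474.9, -323.3, 56.9]
tool_rot: [[-1.0, 0.031, -0.0], [0.031, 1.0, 0.0], [0.0, 0.0, -1.0]]
ft_force: [0.4, 0.2, -0.5]
opening: 0.996
gripper_force: 0.0
```

Call:
play_rows(offset=[[0,0,-0.06],[0,0,-0.12],[0,0,-0.2],[0,0,-0.28],[0,0,-0.31],[0,0,-0.31],[0,0,-0.31]], angular=[[0,0,0],[0,0,0],[0,0,0],[0,0,0],[0,0,0],[0,0,0],[0,0,0]])

```text
time: 9.8
tcp_pos: [474.9, -323.3, 242.7]
tool_rot: [[-1.0, 0.031, -0.0], [0.031, 1.0, 0.0], [0.0, 0.0, -1.0]]
ft_force: [0.0, -0.0, 0.8]
opening: 1.0
gripper_force: 0.0
```

```bash
python3 go.py 602.4 17.3 245 -1.8;python3 obs.py 5 "(130,130,220,210)" "(440,200,530,300)"
cat > cups.py <<'E'
from fit import *
b={'scene':(145,140,200,210),'top':(450,235,500,290)};V=[]
for c,k in(('scene','s5'),('top','t5')):
    I=cv2.imread(f'pics/{k}.png');h,s,v=[a.astype(int) for a in cv2.split(cv2.cvtColor(up(I,b[c]),cv2.COLOR_BGR2HSV))]
    V.append((c,biggest((h>3)&(h<34)&(s>130)&(v>60)),b[c]))
print(*fit(lambda p:cup(p[:3])+cup(p[3:]),V,[475,-323,1.9,475,-323,28],[5,5,5,5,5,8]))
print(*fit(lambda p:cup([*p[:2],1.9])+cup([*p[2:4],p[4]]),V,[475,-323,475,-323,28],[5,5,5,5,8]))
E
python3 cups.py
```

```text
offset [-0.1946  0.5741 -0.0038] ang [ 0.0001 -0.0001  0.    ] mm 363.7
9.8 [ 474.9 -323.3  242.7] [-34.3  19.6   0.5  71.   -0.  -32.5] [ 0.  -0.   0.8] 0.9998391956065062 0.0
[ 4.741e+02 -3.228e+02  2.413e+02 -4.000e-01  0.000e+00 -2.000e-01] [0.1 0.1 0.2 0.5 0.5 0.5]
[ 475.24866634 -322.9995114     2.24106823  474.25735482 -322.66374182
   27.63818615] 0.19738745849443817
[ 474.96478575 -323.27046259  474.2405028  -322.74591086   27.60950534] 0.1972561210517293
```

View pics/c5.png

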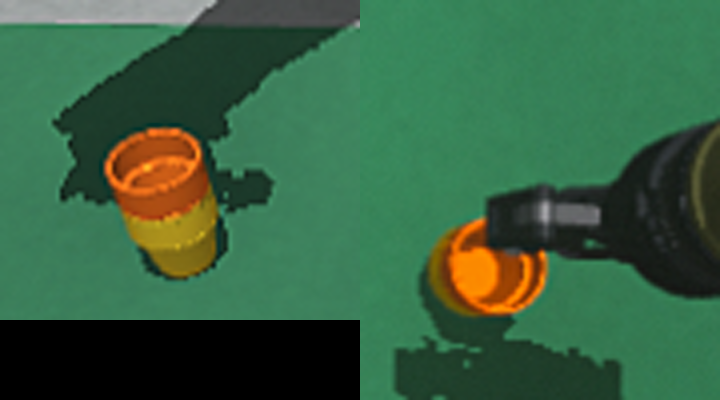

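```bash
python3 - <<'E'
from fit import *
np.set_printoptions(precision=2,suppress=True)
C={}
for c,k,b in(('scene','s5',(275,175,330,225)),('top','t5',(310,185,355,235))):
    I=cv2.imread(f'pics/{k}.png');h,s,v=[a.astype(int) for a in cv2.split(cv2.cvtColor(up(I,b),cv2.COLOR_BGR2HSV))]
    m=biggest((h>18)&(h<36)&(s>110)&(v>80));ys,xs=np.nonzero(m)
    r=cv2.minAreaRect(np.c_[xs,ys].astype(np.float32));q=(cv2.boxPoints(r)+.5)/S+[b[0]-.5,b[1]-.5]
    cs,_=cv2.findContours(m,0,2);k_=max(cs,key=cv2.contourArea);ap=cv2.approxPolyDP(cv2.convexHull(k_),10,True)[:,0]
    ap=(ap+.5)/S+[b[0]-.5,b[1]-.5]
    C[c]=[atz(c,p,131.5) for p in ap];print(c,np.array(C[c]));M=cv2.moments(k_);ce=np.array([M['m10']/M['m00']+.5,M['m01']/M['m00']+.5])/S+[b[0]-.5,b[1]-.5];C[c]=ce;print('cen',atz(c,ce,131.5))
print(tri(('scene',C['scene']),('top',C['top'])))
for a,b in(((366,198),(268.6,267)),((441,184),(186.8,286.3))): print(tri(('scene',a),('top',b)))
E
python3 go.py 470 200 245 14.9
```

```text
scene [[564.09  33.84 131.5 ]
 [642.36  32.68 131.5 ]
 [642.41   1.33 131.5 ]
 [566.04   2.57 131.5 ]]
cen [604.74  17.6  131.5 ]
top [[643.88  29.88 131.5 ]
 [640.97   0.38 131.5 ]
 [564.89   1.48 131.5 ]
 [561.58   4.62 131.5 ]
 [563.21  34.87 131.5 ]]
cen [602.09  17.22 131.5 ]
(array([602.56,  17.31, 129.14]), np.float64(0.29350528298743256))
(array([468.09, 179.26,  -9.52]), np.float64(2.2762967433897487))
(array([413.66, 387.88,  -6.21]), np.float64(5.682046174770373))
offset [ 0.0351  0.8712 -0.0038] ang [ 0.001  -0.0012 -0.2783] mm 523.2
10.2 [ 474.6 -323.1  242.3] [-34.2  19.6   0.5  71.   -0.  -32.4] [-0.2 -0.9  0.6] 1.001751155009288 0.0
```

Call:
play_rows(offset=[[0.035,0.87,0],[0.035,0.87,0],[0.035,0.87,0],[0.035,0.87,0],[0.035,0.87,0],[0.035,0.87,0],[0.035,0.87,0],[0.035,0.87,0],[0.035,0.87,0],[0.035,0.87,0]], angular=[[0,0,-0.278],[0,0,-0.278],[0,0,-0.278],[0,0,-0.278],[0,0,-0.278],[0,0,-0.278],[0,0,-0.278],[0,0,-0.278],[0,0,-0.278],[0,0,-0.278]], hand=0.2)

```text
time: 11.2
tcp_pos: [470.2, 178.7, 243.2]
tool_rot: [[-0.966, -0.257, 0.001], [-0.257, 0.966, -0.0], [-0.001, -0.0, -1.0]]
ft_force: [1.6, -0.7, 0.4]
opening: 0.606
gripper_force: 0.0
```

```bash
python3 go.py 479.5 285 200 14.9
```

```text
offset [-0.0605  0.1673  0.072 ] ang [-0.0002  0.0005 -0.0002] mm 115.2
11.2 [470.2 178.7 243.2] [20.8 12.4 -9.5 68.1 -0.   5.9] [ 1.6 -0.7  0.4] 0.6059893159740318 0.0
```

Call:
play_rows(offset=[[-0.0605,0.167,0.072],[-0.0605,0.167,0.072],[-0.0605,0.167,0.072],[-0.0605,0.167,0.072],[-0.0605,0.167,0.072],[-0.0605,0.167,0.072],[-0.0605,0.167,0.072]], angular=[[0,0,0],[0,0,0],[0,0,0],[0,0,0],[0,0,0],[0,0,0],[0,0,0]])

```text
time: 11.9
tcp_pos: [480.3, 281.5, 200.8]
tool_rot: [[-0.967, -0.255, 0.001], [-0.255, 0.967, 0.0], [-0.001, 0.0, -1.0]]
ft_force: [-0.5, 0.3, -0.1]
opening: 0.598
gripper_force: 0.0
```

```bash
python3 obs.py 6 "(370,110,460,215)" "(185,220,275,300)"; python3 go.py 479.5 285 95 14.9
```

```text
[ 4.802e+02  2.820e+02  2.005e+02  3.000e-01 -5.000e-01  2.000e-01] [0.1 0.3 0.2 0.5 0.1 0.3]
offset [-0.0003  0.004   0.175 ] ang [ 0.      0.0001 -0.0006] mm 105.0
12.3 [479.9 282.6 200. ] [30.5 18.8 -7.  64.2 -0.  15.6] [0.1 0.6 0. ] 0.6001188089465302 0.0
```

View pics/c6.png

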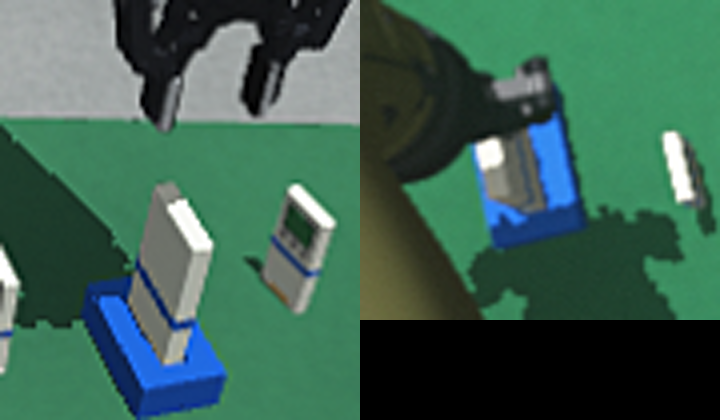

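Call:
play_rows(offset=[[0,0.0017,0.06],[0,0.0017,0.11],[0,0.0017,0.15],[0,0.0017,0.172],[0,0.0017,0.175],[0,0.0017,0.175],[0,0.0017,0.175]], angular=[[0,0,0],[0,0,0],[0,0,0],[0,0,0],[0,0,0],[0,0,0],[0,0,0]])

```text
time: 13.0
tcp_pos: [480.4, 284.3, 96.0]
tool_rot: [[-0.966, -0.257, 0.002], [-0.257, 0.966, 0.001], [-0.002, 0.001, -1.0]]
ft_force: [0.0, 0.1, 0.4]
opening: 0.601
gripper_force: 0.0
```

Call:
play_rows(offset=[[0,0,0],[0,0,0],[0,0,0],[0,0,0],[0,0,0],[0,0,0],[0,0,0],[0,0,0]], angular=[[0,0,0],[0,0,0],[0,0,0],[0,0,0],[0,0,0],[0,0,0],[0,0,0],[0,0,0]], hand=-1, squeeze=40)

```text
time: 13.8
tcp_pos: [480.2, 284.2, 95.7]
tool_rot: [[-0.966, -0.257, 0.001], [-0.257, 0.966, 0.001], [-0.002, 0.001, -1.0]]
ft_force: [0.8, 0.1, 5.6]
opening: 0.16
gripper_force: 39.9
```

```bash
python3 go.py 479.5 285 95 14.9; python3 obs.py 7 "(370,110,460,215)" "(185,220,275,300)"
```

```text
offset [0.0008 0.0016 0.0012] ang [ 0.0006  0.0015 -0.0003] mm 1.3
13.8 [480.2 284.2  95.7] [ 30.6  23.2 -17.   49.7   0.   15.7] [0.8 0.1 5.6] 0.15964376592288226 39.89851355552673
[ 4.802e+02  2.842e+02  9.570e+01 -4.000e-01  4.000e-01  6.000e+00] [0.  0.  0.  0.2 0.7 0.4]
```

Call:
play_rows(offset=[[0,0,-0.03],[0,0,-0.06],[0,0,-0.11],[0,0,-0.17],[0,0,-0.23],[0,0,-0.27],[0,0,-0.27],[0,0,-0.27]], angular=[[0,0,0],[0,0,0],[0,0,0],[0,0,0],[0,0,0],[0,0,0],[0,0,0],[0,0,0]])

```text
time: 15.0
tcp_pos: [479.4, 283.5, 256.1]
tool_rot: [[-0.966, -0.257, -0.001], [-0.257, 0.966, -0.001], [0.001, -0.0, -1.0]]
ft_force: [0.8, 0.0, -2.0]
opening: 0.158
gripper_force: 39.4
```

```bash
python3 go.py 602.4 17.3 257 -1.8
```

```text
offset [-0.0842 -0.4815 -0.0014] ang [-0.0005 -0.0008  0.278 ] mm 293.3
15.0 [479.4 283.5 256.1] [30.6 17.6 -0.4 72.1 -0.  15.7] [ 0.8  0.  -2. ] 0.15793248134159138 39.36403512954712
```

Call:
play_rows(offset=[[-0.0842,-0.4815,-0.001],[-0.0842,-0.4815,-0.001],[-0.0842,-0.4815,-0.001],[-0.0842,-0.4815,-0.001],[-0.0842,-0.4815,-0.001],[-0.0842,-0.4815,-0.001],[-0.0842,-0.4815,-0.001],[-0.0842,-0.4815,-0.001],[-0.0842,-0.4815,-0.001],[-0.0842,-0.4815,-0.001]], angular=[[0,0,0.278],[0,0,0.278],[0,0,0.278],[0,0,0.278],[0,0,0.278],[0,0,0.278],[0,0,0.278],[0,0,0.278],[0,0,0.278],[0,0,0.278]])

```text
time: 16.0
tcp_pos: [601.7, 18.7, 256.8]
tool_rot: [[-1.0, 0.03, -0.002], [0.03, 1.0, 0.0], [0.002, 0.0, -1.0]]
ft_force: [0.5, 0.8, -1.6]
opening: 0.16
gripper_force: 40.0
```

```bash
python3 obs.py 8 "(255,80,350,220)" "(280,150,380,270)"; python3 go.py 602.4 17.3 257 -1.8
```

```text
[ 6.023e+02  1.850e+01  2.575e+02 -2.000e-01 -2.000e-01 -1.800e+00] [0.2 0.2 0.2 0.4 0.4 0.4]
offset [ 0.0004 -0.0009  0.0012] ang [-0.      0.0003  0.0005] mm 0.9
16.4 [602.6  17.9 257.7] [ 1.7 22.2  6.8 74.6 -0.   3.5] [-0.4 -0.4 -1.4] 0.15719468231901315 40.00231325626373
```

View pics/c8.png

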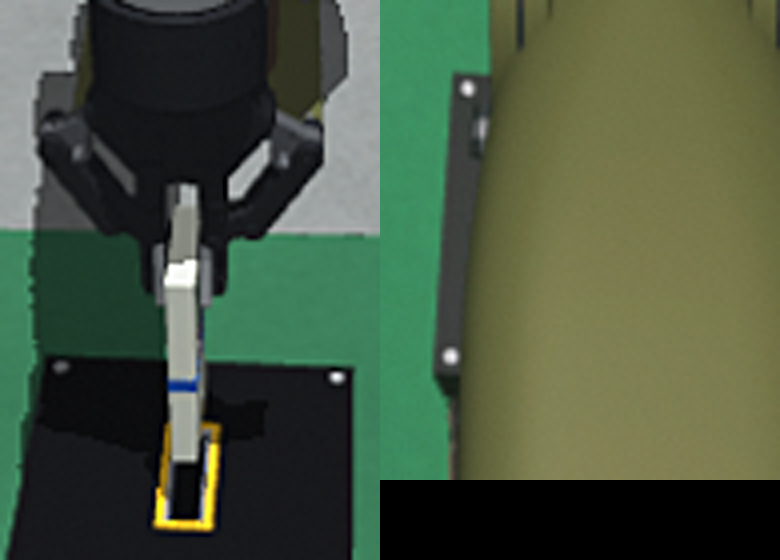

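```bash
cat > uf.py <<'E'
from fit import *
import sys
np.set_printoptions(precision=3,suppress=True)
k,zf=sys.argv[1],float(sys.argv[2]);top=float(sys.argv[3]) if len(sys.argv)>3 else 70
from scipy.spatial.transform import Rotation as R
I=cv2.imread(f'pics/{k}.png');b=(285,140,320,205)
u=up(I,b);h,s,v=[a.astype(int) for a in cv2.split(cv2.cvtColor(u,cv2.COLOR_BGR2HSV))]
m=biggest(((s<70)&(v>105))|((h>105)&(h<125)&(s>100)&(v>50)))
# cut rows: above projected level 'top'
def model(x):
    r=R.from_euler('zyx',[x[2],x[3],x[4]]).as_matrix()
    P=np.array([[a,c,d] for a in(-30,30) for c in(-7,7) for d in(0,70)])
    return [P@r.T+[x[0],x[1],zf+x[5] if len(x)>5 else zf]]
rows=[]
def cost(x):
    hm=hullmask('scene',model(x),b);lim=int((150-b[1])*S) # compare only below row
    cut=int((172-b[1])*S);A,B=hm[cut:],m[cut:]
    return (A^B).sum()/B.sum()
best=None
for y0 in(-.03,-.05,0):
    x0=np.array([602,17.5,y0,0,0.]);sim=np.vstack([x0]+[x0+e for e in np.diag([4,3,.04,.03,.02])])
    r=minimize(cost,x0,method='Nelder-Mead',options=dict(initial_simplex=sim,xatol=.002,fatol=1e-5,maxiter=600));print(r.x,r.fun)
x0=np.array([602,17.5]);r=minimize(lambda x:cost([x[0],x[1],-.032,0,0]),x0,method='Nelder-Mead',options=dict(initial_simplex=[x0,x0+[4,0],x0+[0,3]],xatol=.02));print('fixed yaw',r.x,r.fun)
cv2.imwrite('mask.png',m*255)
E
python3 uf.py s8 169.8;python3 uf.py s8 171.3
```

```text
[599.702  17.699   0.007   0.009  -0.003] 0.08167365478686234
[600.271  17.48    0.009  -0.009  -0.006] 0.08149895178197065
[599.274  17.501   0.013   0.025  -0.005] 0.0814116002795248
fixed yaw [599.81   18.049] 0.13670510132774283
[601.288  17.545   0.009   0.004  -0.008] 0.08219776380153739
[601.189  17.464  -0.002   0.01   -0.017] 0.08630328441649196
[601.161  17.714   0.018   0.005   0.001] 0.08315863032844165
fixed yaw [601.204  18.235] 0.1388888888888889
```

Run:
```python
from h import *
I=cv2.imread('pics/s8.png')
for r in(180,186,192): print(r,[tuple(map(int,I[r,c])) for c in range(295,309)])
# predicted for unit at slot centre, yaw -.032, foot 171.3 : edges of end face and of far +y corner
c,s=np.cos(-.032),np.sin(-.032)
for x0,y0,z0 in((602.2,17.3,171.3),(601.2,17.3,171.3)):
    for X,Y in((30,-7),(30,7),(-30,7)):
        print([np.round(proj('scene',[x0+c*X-s*Y,y0+s*X+c*Y,z0+h]),2) for h in(0,10,25,51,59)])
```

```text
180 [(10, 8, 9), (0, 0, 0), (135, 145, 141), (162, 172, 167), (158, 170, 164), (154, 166, 161), (156, 167, 162), (159, 169, 164), (168, 179, 175), (122, 129, 125), (80, 90, 92), (26, 30, 30), (7, 5, 5), (14, 12, 12)]
186 [(11, 2, 0), (7, 68, 94), (60, 121, 138), (157, 169, 165), (160, 169, 162), (156, 167, 161), (156, 167, 162), (158, 168, 163), (165, 173, 167), (126, 126, 119), (38, 103, 134), (5, 110, 150), (11, 114, 153), (17, 115, 153)]
192 [(14, 19, 20), (11, 109, 147), (39, 102, 124), (154, 161, 156), (160, 168, 163), (157, 166, 160), (157, 167, 163), (158, 169, 164), (168, 178, 174), (104, 110, 106), (12, 11, 8), (112, 91, 83), (108, 195, 225), (57, 255, 255)]
[array([296.57, 194.92]), array([296.43, 191.54]), array([296.21, 186.36]), array([295.83, 177.04]), array([295.7 , 174.08])]
[array([303.38, 195.2 ]), array([303.3 , 191.82]), array([303.18, 186.64]), array([302.96, 177.32]), array([302.89, 174.36])]
[array([305.37, 174.97]), array([305.31, 171.59]), array([305.22, 166.4 ]), array([305.06, 157.08]), array([305.01, 154.13])]
[array([296.6 , 194.57]), array([296.46, 191.19]), array([296.24, 186.01]), array([295.85, 176.68]), array([295.73, 173.73])]
[array([303.4 , 194.85]), array([303.32, 191.47]), array([303.2 , 186.29]), array([302.98, 176.97]), array([302.91, 174.01])]
[array([305.39, 174.65]), array([305.33, 171.26]), array([305.24, 166.08]), array([305.08, 156.76]), array([305.03, 153.81])]
```

Call:
play_rows(offset=[[-0.0012,-0.002,0.02],[-0.0012,-0.002,0.04],[-0.0012,-0.002,0.055],[-0.0012,-0.002,0.055],[-0.0012,-0.002,0.055],[-0.0012,-0.002,0.055]], angular=[[0,0,0.006],[0,0,0.006],[0,0,0.006],[0,0,0.006],[0,0,0.006],[0,0,0.006]])

```text
time: 17.0
tcp_pos: [603.6, 16.3, 224.8]
tool_rot: [[-0.999, 0.038, 0.001], [0.038, 0.999, 0.0], [-0.001, 0.0, -1.0]]
ft_force: [0.1, -0.1, -1.8]
opening: 0.158
gripper_force: 40.0
```

```bash
cat > see.py <<'E'
from obs import *
print(*[np.round(a,1) for a in mean(4)]);o=env.get_obs();print(o['time'],o['gripper_force'],np.round(o['tool_rot'],3).tolist())
import sys
a=save('scene','s'+sys.argv[1]);cv2.imwrite(f'pics/c{sys.argv[1]}.png',cv2.resize(a[150:220,270:340],None,fx=8,fy=8,interpolation=cv2.INTER_CUBIC)[:,:,::-1])
E
python3 see.py 9
```

```text
[ 6.037e+02  1.630e+01  2.251e+02 -4.000e-01  2.000e-01 -1.700e+00] [0.  0.  0.  0.2 0.6 0.5]
17.2 39.98043715953827 [[-0.999, 0.038, 0.001], [0.038, 0.999, 0.0], [-0.001, 0.0, -1.0]]
```

View pics/c9.png

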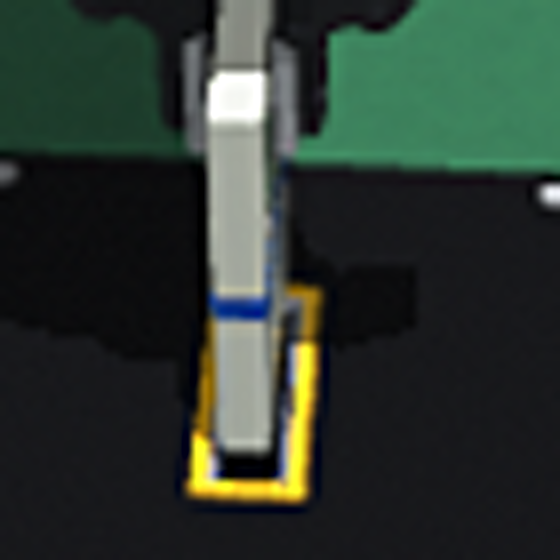

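Run:
```python
from h import *
I=cv2.imread('pics/s9.png')
for r in(196,200,203,206,207,209): print(r,[int(I[r,c].astype(int).sum()//3) for c in range(292,312)])
c,s=np.cos(-.032),np.sin(-.032)
f=lambda x0,y0,X,Y,z,c=c,s=s: np.round(proj('scene',[x0+c*X-s*Y,y0+s*X+c*Y,z]),2)
print('unit',[f(602.2,17.3,30,Y,z) for z in(138.9,145,155) for Y in(-7,7)])
print('slot flare end',[f(602.2,17.3,35,Y,131.5) for Y in(-11,11)],'hole',[f(602.2,17.3,32,Y,128.5) for Y in(-8,8)])
```

```text
196 [15, 12, 4, 65, 82, 157, 164, 161, 161, 162, 169, 138, 78, 19, 139, 194, 184, 101, 10, 23]
200 [24, 8, 17, 94, 84, 146, 162, 161, 160, 162, 168, 145, 48, 55, 98, 185, 156, 52, 15, 23]
203 [21, 13, 63, 91, 78, 150, 163, 161, 161, 162, 169, 152, 34, 90, 175, 189, 113, 21, 20, 23]
206 [19, 8, 181, 190, 120, 46, 71, 79, 79, 81, 93, 56, 15, 141, 190, 185, 98, 9, 21, 22]
207 [16, 36, 179, 187, 181, 58, 0, 0, 1, 1, 12, 0, 18, 142, 193, 183, 100, 10, 22, 25]
209 [14, 42, 179, 192, 187, 54, 0, 2, 3, 3, 2, 0, 38, 150, 192, 171, 70, 11, 22, 25]
unit [array([297.01, 205.47]), array([303.63, 205.75]), array([296.93, 203.53]), array([303.58, 203.81]), array([296.8, 200.3]), array([303.51, 200.58])]
slot flare end [array([295.03, 209.48]), array([305.41, 209.92])] hole [array([296.6 , 209.42]), array([304.11, 209.73])]
```

Call:
play_rows(offset=[[0.001,0.0015,0],[0.001,0.0015,0.003],[0.001,0.0015,0.007],[0.001,0.0015,0.011],[0.001,0.0015,0.015],[0.001,0.0015,0.019],[0.001,0.0015,0.023],[0.001,0.0015,0.023]], angular=[[0,0,-0.005],[0,0,-0.005],[0,0,-0.005],[0,0,-0.005],[0,0,-0.005],[0,0,-0.005],[0,0,-0.005],[0,0,-0.005]])

```text
time: 18.05
tcp_pos: [602.5, 17.2, 210.2]
tool_rot: [[-0.999, 0.032, -0.001], [0.032, 0.999, -0.0], [0.001, -0.0, -1.0]]
ft_force: [0.6, 0.0, -2.2]
opening: 0.158
gripper_force: 40.0
```

```bash
python3 see.py 10
python3 - <<'E'
from h import *
I=cv2.imread('pics/s10.png')
for r in(196,200,204,206,208,209,210): print(r,[int(I[r,c].astype(int).sum()//3) for c in range(292,312)])
E
```

```text
[ 6.028e+02  1.720e+01  2.107e+02  1.000e-01  1.000e-01 -2.300e+00] [0.1 0.  0.2 0.4 0.4 0.6]
18.25 39.978593587875366 [[-0.999, 0.032, 0.0], [0.032, 0.999, 0.0], [-0.0, 0.0, -1.0]]
196 [24, 13, 4, 66, 92, 118, 160, 166, 164, 164, 166, 170, 130, 66, 122, 191, 184, 103, 10, 22]
200 [24, 18, 18, 92, 92, 95, 160, 164, 160, 160, 163, 171, 128, 84, 95, 184, 156, 51, 15, 23]
204 [22, 8, 158, 109, 77, 80, 157, 164, 160, 160, 162, 177, 93, 126, 185, 186, 114, 24, 19, 24]
206 [18, 8, 180, 187, 180, 63, 148, 164, 161, 161, 162, 167, 113, 139, 187, 185, 99, 9, 20, 25]
208 [15, 43, 180, 184, 189, 67, 144, 162, 160, 160, 163, 166, 91, 133, 192, 174, 76, 11, 22, 24]
209 [13, 41, 180, 191, 183, 42, 135, 160, 158, 157, 160, 163, 94, 144, 190, 169, 69, 12, 22, 23]
210 [12, 94, 184, 189, 199, 177, 191, 194, 192, 191, 192, 193, 180, 150, 184, 172, 72, 12, 22, 25]
```

Call:
play_rows(offset=[[0.0005,-0.0006,0.004],[0.0005,-0.0006,0.01],[0.0005,-0.0006,0.018],[0.0005,-0.0006,0.028],[0.0005,-0.0006,0.038],[0.0005,-0.0006,0.048],[0.0005,-0.0006,0.058],[0.0005,-0.0006,0.068],[0.0005,-0.0006,0.076],[0.0005,-0.0006,0.08]], angular=[[0,0,0],[0,0,0],[0,0,0],[0,0,0],[0,0,0],[0,0,0],[0,0,0],[0,0,0],[0,0,0],[0,0,0]])

```text
time: 19.3
tcp_pos: [602.1, 16.9, 162.0]
tool_rot: [[-0.999, 0.032, -0.001], [0.032, 0.999, -0.0], [0.001, -0.0, -1.0]]
ft_force: [0.3, 0.0, -2.3]
opening: 0.155
gripper_force: 40.0
```

```bash
python3 see.py 11
```

```text
[ 6.023e+02  1.690e+01  1.624e+02 -1.000e-01  1.000e-01 -2.300e+00] [0.2 0.  0.4 0.3 0.3 0.3]
19.5 39.97876524925232 [[-0.999, 0.032, 0.0], [0.032, 0.999, 0.0], [-0.0, 0.0, -1.0]]
```

View pics/c11.png

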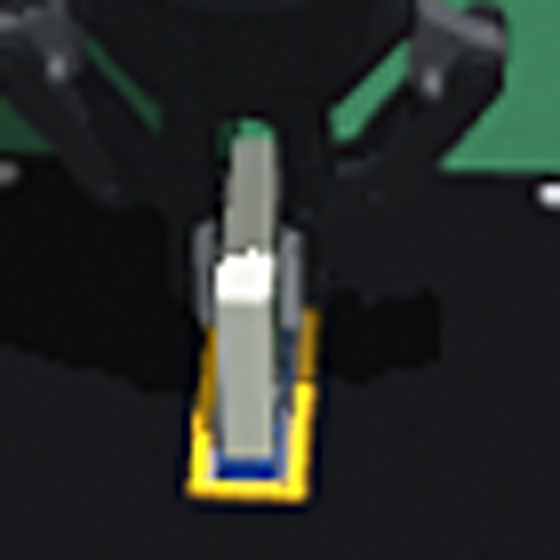

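```bash
python3 -c "
from rig import env
print(env.job_done())"
```

```text
the job is handed in; nothing more can be done
None
```

I handed the job in at about 19.5 s, and no verdict came back: the orange cup is nested in the yellow one and released, and the white unit hangs still in the gripper through the slot, gripped at 40 N with its stripe about 1 mm below the box top by my measurement.

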